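# Set the watch-case press: close to the stop, back off two turns, hold

### The arm

A 6-joint arm with a two-finger parallel gripper is mounted at the origin on the work surface. World frame = base frame: x ahead of the robot, y to its left, z up, the work surface at z = 0. Lengths are in m, angles in degrees, forces in N, time in s.
With the tool pointing down it reaches from about 0.35 to 0.95 m from the base axis. Payload 17.4 kg.
Tool frame: the origin (TCP) lies at the very end of the fingers, on their centre line; the grasp point (between the pads) lies 19 mm behind it; z points along the fingers, y is the line along which they close (so a half turn about z gives the same grasp; the last joint's range is limited). The gripper opens to 93 mm and grips with 3 to 60 N. Pads are 15 mm wide; open, the fingers measure 128 mm over their backs; the gripper's body (75 mm by 188 mm) begins 65 mm behind the grasp point.
Start: joints at [-65.65, 6.646, 82.598, -0, 90.757, -2.166], TCP at [0.301, -0.604, 0.219] pointing down, gripper open.
Joint ranges: [-162.19, 162.19], [-47.58, 125.68], [4.15, 143.07], [-65.23, 245.23], [0.69, 171.88], [-170.13, 170.13]. Speed limits (degrees/s): [108.29, 108.29, 127.2, 180, 180, 180].

### API

Orientations are given as a 3x3 rotation matrix whose columns are the frame's x, y, z axes.
In Python, from plant import monitor, get_image, camera_info, sign_off, trace, spot_point gives the robot as it stands.
- The arm moves only by the tool arm_command, never from a script. Its argument "plan" is a list of rows, each an object of numbers: "tx", "ty", "tz": the shift along the tool's x, y, z in m; "rx", "ry", "rz": the turn, a rotation vector about the tool's x, y, z in rad; "jaw": the opening, from 0 (shut) to 1 (fully open). In form: [{"tx": .., "ty": .., "tz": .., "rx": .., "ry": .., "rz": .., "jaw": ..}, ...]. A call has 1 to 12 rows; each row is the pose to reach, as a shift and turn from the pose commanded when the call began, along the tool's axes at that moment; what a row does not reach only later rows make up. A row lasts 1/12 s, in which the tool goes at most 41.7 mm and 7.16 degrees, less where a joint would pass 70% of its speed; a pose out of reach is approached as far as the arm can. A call with a gripper value outside its range is refused whole. The fingers move at their own pace and stop on an object; "grip_force" is the grip in N (left out, the last holds). Time passes only in rows, so rows that repeat a pose let the fingers close. It gives the time, the measured TCP pose, the force, the opening and the grip force at its end, in the units of the state.
- monitor.get_state(): the state, without advancing time (a new reading comes with each control period).
- get_image(name): name is "scene" or "side" or "wrist"; returns the picture (384x512x3 uint8, blue, green, red); there is no depth.
- camera_info(name): a dict with "fx", "fy", "cx", "cy" (pixels), "R" (3x3) and "t" (3): a world point X has camera coordinates R X + t; the wrist camera has in their place "hand_eye" (4x4, takes a point from camera to tool coordinates, whose origin is the TCP and whose axes are the flange's). Camera axes: x right, y down, z forward; pixel columns grow to the right and rows downward; lengths in m; the calibration is good to about 2 mm. A picture is of the moment at which its call begins: read the wrist's pose just before it. camera_info takes no time and is no camera call.
- sign_off(): hands the job in; it is judged then, once.
Trained networks look in the newest picture that a camera, given by its name, has taken for a name from the list of things; names that differ only in an ending like _2 or _b are one class to them, and where a whole thing is asked for, a point or a joint stands for the part that bears it (a point fixed in the world has none). Each returns a list of dicts, best first, with "p" (0 to 1); they miss things now and then, are a little off and sometimes report something else, mostly with a low value. They report only what shows in the picture. A call takes as long as a camera call. They do not tell look-alikes from the thing itself.
- trace(camera, target): "pixels" (384x512 bool, what is visible of it) and "rect" ([left, top, right, bottom] in pixels, round what is visible of it).
- spot_point(camera, target): "location" ([column, row] in pixels: a listed point, or the origin of a listed thing).
The state is a dict: "time_s": time; "joint_pos": joint angles; "qvel": joint speeds; "joint_torque": joint torques, N m; "ee_pos": TCP position; "ee_rot": TCP orientation; "force": force on the tool from outside, world axes, zero at the start; "ft_torque": the same for the moment, N m; "gripper_width": finger opening in m; "gripper_force": force on a finger pad.
Only numpy, scipy, OpenCV 4.12 (cv2) and the standard library are available. Lean on these libraries where they do the work, as an engineer would, in place of code of your own. Each camera call takes 0.05 s, during which the arm holds its last target. There are 200 camera calls.

### The job

Set the opening of the small blue watch-case press on the counter: using the red crank handle on its handwheel, wind the wheel clockwise (seen from above) until it comes up against its stop with the press fully closed, then back it off, anticlockwise, exactly two full turns. Finish gripping the red handle and keep holding it there with the wheel still; leave the bottle, the loupe and the watch beside the press where they are.

Things in the scene. Friction and masses are not known exactly. Their poses are not given: they have to be found in the camera images.
- press: Blue bench screw press, fixed to the counter: base plate 150 x 190 x 18 mm, two steel columns, blue crossbeam (50 x 180 mm, top at 172 mm) and on it a dark three-spoked handwheel with a vertical axis. Origin: centre of the underside, below the wheel's axis; z up, x through the press from front to back (the columns stand 70 mm to either side along y). It may stand turned.
- hub (a point): Top centre of the wheel's hub, on its vertical axis, 201 mm above the counter. The rim (12 mm thick bar, centre circle 65 mm in radius) lies with its top 198 mm above the counter; nothing but the handle stands higher than 201 mm on the press.
- handle_mid (a point): Centre (half-way up) of the red crank handle: an upright plastic grip 22 mm in diameter and 52 mm tall standing on the rim, 65 mm from the wheel's axis; its underside is 202 mm, its centre 229 mm, its top 254 mm above the counter. The grip turns freely on its own pin, so a gripper can keep hold of it and carry it round the circle without turning itself.
- wheel (a joint): Angle of the handwheel in rad: 0 at the closed stop (handle then on the press's own -x side), growing anticlockwise seen from above as the press opens; 6.283 is one turn, open limit 26.5. At the start it is some 0.8 to 1.7 turns open. Turning it takes about 2 to 4 N at the handle, the same all the way; it stays where it is left; the closed stop is hard. The press plate rises 6 mm a turn.
- bottle_mid (a point): Centre of a small amber bottle with black cap, 44 mm in diameter, 95 mm tall, standing beside the press: leave alone.
- loupe_mid (a point): Centre of a black eye loupe, 36 mm in diameter, 42 mm tall, standing beside the press: leave alone.
- watch_mid (a point): Centre of a steel watch head with white dial, 40 mm in diameter, 10 mm thick, lying in front of the press: leave alone.
- handle: The same red crank handle; origin at the centre of its underside, 202 mm above the counter, z up; its yaw is of no account, as it spins freely.
Not all that is in view belongs to the job. What is meant by the press is not green, pink or yellow, and is the larger of those in its own colour.

How it is judged (in metres and radians):
On the way:
1. the wheel is wound clockwise to its closed stop (value of joint wheel below 0.06 rad), for 0.1 s.
At the end, for the whole second after the job is handed in: After being wound to its closed stop (within 0.06 rad), the wheel stands still two turns open (12.57 rad, within 0.26); the fingers grip the red handle (over 3 N, grasp point within 35 mm of its centre); bottle, loupe and watch are within 20 mm of where they were (value of joint wheel between 12.306 and 12.826 rad and velocity of joint wheel between -0.1 and 0.1 rad/s and contact force between the fingers and handle above 3 N and distance between the grasp point and handle_mid below 0.035 m and distance of each of bottle_mid, loupe_mid, watch_mid from where it was at the start of the episode below 0.02 m); the arm keeps its last pose, push and grip.
It fails at once if the bottle is pushed away or knocked over (distance of bottle_mid from where it was at the start of the episode above 0.03 m or angle between bottle_mid's own z axis and vertical above 0.4 rad).
It fails at once if the loupe is pushed away or knocked over (distance of loupe_mid from where it was at the start of the episode above 0.03 m or angle between loupe_mid's own z axis and vertical above 0.4 rad).
It fails at once if the watch is pushed away or knocked over (distance of watch_mid from where it was at the start of the episode above 0.03 m or angle between watch_mid's own z axis and vertical above 0.4 rad).
It also fails if it takes over 72 s, if anything falls off the work surface, if the arm or the gripper's body presses on something with over 40 N, if the wrist force passes 120 N, or if a joint passes its speed limit or range.

## Working session

There is one attempt and no reset: what is moved stays moved. The work goes in short steps, Python scripts to look and compute and a tool call to move; the robot and the scene stay as the last step left them, time stands still between calls to the robot, and variables do not carry over. Pictures are saved under pics/ and viewed, at most 10 in all, crops included, and the job is handed in when it is done.

Besides the shell and the picture viewer there is one more tool, called by a JSON object that holds its "method" and its "body". arm_command: Moves the arm, as the interface text tells. Its arguments: {"type":"object","properties":{"plan":{"type":"array"},"grip_force":{"type":"number"}},"required":["plan"]}

```bash
mkdir -p pics; ls; cat > h.py <<'E'
import numpy as np, cv2
from plant import monitor, get_image, camera_info, sign_off, trace, spot_point
def ray(cam,px):
    c=camera_info(cam); R=np.array(c["R"]); t=np.array(c["t"])
    d=R.T@np.array([(px[0]-c["cx"])/c["fx"],(px[1]-c["cy"])/c["fy"],1.]); o=-R.T@t
    return o,d
def atz(cam,px,z):
    o,d=ray(cam,px); return o+d*(z-o[2])/d[2]
def proj(cam,X):
    c=camera_info(cam); p=np.array(c["R"])@X+np.array(c["t"]); return c["fx"]*p[0]/p[2]+c["cx"],c["fy"]*p[1]/p[2]+c["cy"]
E
python3 - <<'E'
from h import *
a=get_image("scene");b=get_image("side")
cv2.imwrite("pics/a.png",a);cv2.imwrite("pics/b.png",b)
for cam in("scene","side"):
    for n,z in(("hub",.201),("handle_mid",.229),("press",0),("bottle_mid",.0475),("loupe_mid",.021),("watch_mid",.005)):
        for r in spot_point(cam,n)[:3]: print(cam,n,round(r["p"],2),np.round(r["location"]),np.round(atz(cam,r["location"],z),3))
s=monitor.get_state();print(s)
E
```

```text
pics
scene hub 0.86 [160. 187.] [ 0.799 -0.05   0.201]
scene hub 0.83 [386. 180.] [0.266 0.206 0.201]
scene hub 0.77 [271. 251.] [0.649 0.279 0.201]
scene handle_mid 0.58 [268. 138.] [ 0.467 -0.075  0.229]
scene handle_mid 0.57 [392. 162.] [0.232 0.18  0.229]
scene handle_mid 0.5 [174. 162.] [ 0.739 -0.096  0.229]
scene press 0.91 [263. 158.] [ 0.386 -0.267 -0.   ]
scene press 0.7 [270. 286.] [0.626 0.229 0.   ]
scene press 0.63 [173. 236.] [ 0.789 -0.06   0.   ]
scene bottle_mid 0.72 [212. 183.] [ 0.615 -0.174  0.047]
scene loupe_mid 0.53 [314. 244.] [0.458 0.174 0.021]
scene watch_mid 0.51 [295. 190.] [ 0.376 -0.063  0.005]
side hub 0.91 [150. 118.] [ 0.797 -0.068  0.201]
side hub 0.89 [172. 250.] [0.6   0.263 0.201]
side hub 0.89 [379. 264.] [0.271 0.21  0.201]
side handle_mid 0.73 [176. 103.] [ 0.74  -0.103  0.229]
side handle_mid 0.71 [419. 242.] [0.216 0.174 0.229]
side handle_mid 0.63 [285. 136.] [ 0.471 -0.039  0.229]
side press 0.94 [322. 159.] [ 0.388 -0.253  0.   ]
side press 0.92 [354. 320.] [0.271 0.212 0.   ]
side press 0.91 [262. 214.] [ 0.51  -0.009 -0.   ]
side bottl
[... 314 characters left out ...]
      9.07574047e+01, -2.16635572e+00]), 'qvel': array([ 0.05904399,  0.01974093,  0.16566523, -0.00980559, -0.00248044,
       -0.01982294]), 'joint_torque': array([-8.53697657e-04, -7.20864558e+01, -6.22667885e+01,  7.78555870e-02,
        1.81370869e-02,  2.42003644e-07]), 'ee_pos': array([ 0.30134888, -0.60399203,  0.21865582]), 'ee_rot': array([[ 8.94797060e-01,  4.46473091e-01, -1.81408750e-05],
       [ 4.46473091e-01, -8.94797060e-01,  2.09668854e-06],
       [-1.52962866e-05, -9.97552326e-06, -1.00000000e+00]]), 'force': array([0.37163189, 0.02466029, 0.54978637]), 'ft_torque': array([ 0.0419575 ,  0.05089608, -0.00591379]), 'gripper_force': 0.0, 'gripper_width': 0.0931876038938712}
```

View pics/a.png

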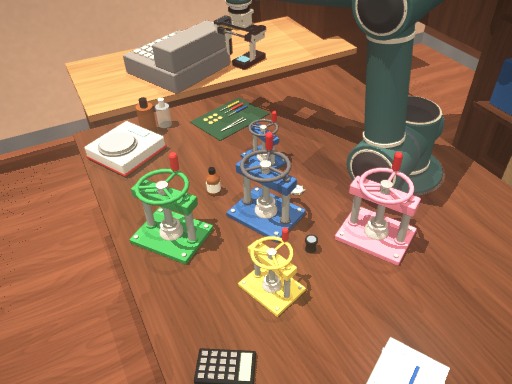

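View pics/b.png

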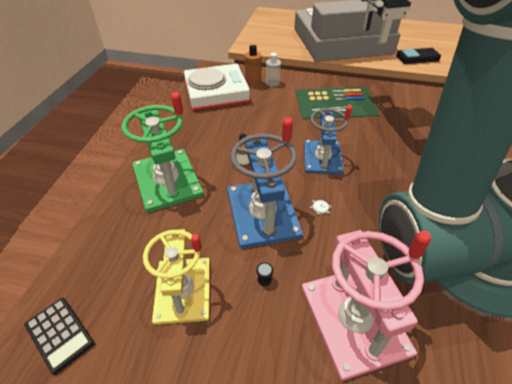

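The scene shows the larger blue press in the middle (hub near scene (266,165), side (264,154)). Its red handle is at scene (268,141) and side (287,130). The smaller blue press behind it is a decoy. Next I'll segment and triangulate.

```bash
cat >> h.py <<'E'
def tri(pa,pb):
    A=[];b=[]
    for cam,p in(("scene",pa),("side",pb)):
        o,d=ray(cam,p); d=d/np.linalg.norm(d); P=np.eye(3)-np.outer(d,d); A.append(P); b.append(P@o)
    return np.linalg.lstsq(np.vstack(A),np.hstack(b),rcond=None)[0]
def red(img,x0,y0,x1,y1):
    h=cv2.cvtColor(img,cv2.COLOR_BGR2HSV); m=((h[...,0]<6)|(h[...,0]>172))&(h[...,1]>170)&(h[...,2]>110)
    k=np.zeros_like(m); k[y0:y1,x0:x1]=1; m&=k.astype(bool)
    n,l,st,c=cv2.connectedComponentsWithStats(m.astype(np.uint8)); i=1+np.argmax(st[1:,4]); return c[i],st[i]
E
python3 - <<'E'
from h import *
a=get_image("scene");b=get_image("side")
pa,sa=red(a,255,125,285,160);pb,sb=red(b,275,110,300,148)
print(pa,sa,pb,sb,tri(pa,pb),atz("scene",pa,.228),atz("side",pb,.228))
def near(cam,n,c,r=22): return [(round(q["p"],2),np.round(q["location"],1)) for q in spot_point(cam,n) if np.hypot(*(np.array(q["location"])-c))<r]
for n,z,ca,cb in(("hub",.201,(266,165),(264,154)),("handle_mid",.229,(268,141),(287,130)),("press",0,(266,212),(262,214))):
    A=near("scene",n,ca);B=near("side",n,cb);print(n,A,B)
    for p,x in A: print(" sc",atz("scene",x,z).round(4))
    for p,x in B: print(" si",atz("side",x,z).round(4))
    if A and B: print(" tri",tri(A[0][1],B[0][1]).round(4))
out=[]
for im,(x,y) in((a,(215,120)),(b,(215,110))): out.append(cv2.resize(im[y:y+130,x:x+100],None,fx=4,fy=4,interpolation=cv2.INTER_CUBIC))
cv2.imwrite("pics/c.png",np.hstack(out))
E
```

```text
[268.76530612 141.26530612] [266 133   7  17  98] [286.92753623 128.98550725] [282 118  11  23 207] [ 0.47112229 -0.06491994  0.2273889 ] [ 0.47262091 -0.06120173  0.228     ] [ 0.47117058 -0.06718963  0.228     ]
hub [(0.83, array([265. , 159.9]))] [(0.86, array([259.4, 151.5]))]
 sc [ 0.5058 -0.0215  0.201 ]
 si [ 0.5184 -0.012   0.201 ]
 tri [ 0.5153 -0.0011  0.2146]
handle_mid [(0.57, array([266.4, 140.5]))] [(0.65, array([284.8, 129.7]))]
 sc [ 0.4774 -0.0664  0.229 ]
 si [ 0.4749 -0.0623  0.229 ]
 tri [ 0.4757 -0.0689  0.2255]
press [(0.92, array([267.4, 212.7]))] [(0.79, array([262.7, 213.6]))]
 sc [ 0.5022 -0.0163  0.    ]
 si [ 0.509  -0.0119  0.    ]
 tri [ 0.5074 -0.0051  0.0104]
```

View pics/c.png

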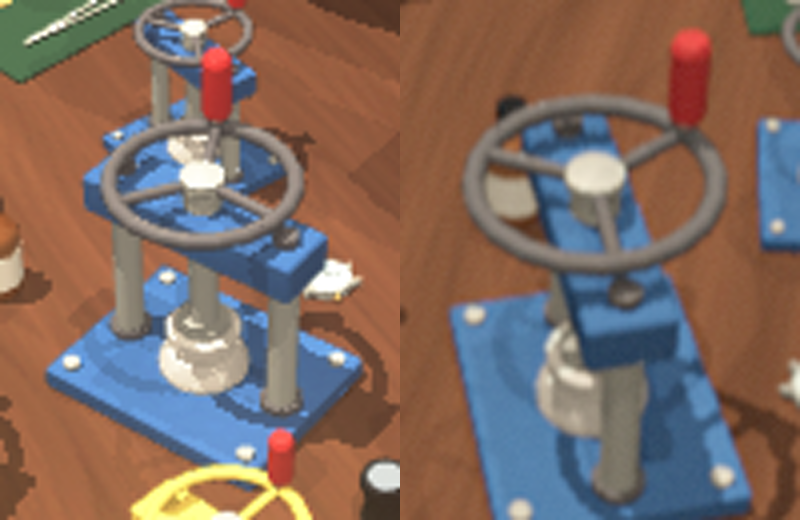

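The crop confirms a handle standing on the big blue press's rim. The hub is at about scene (265.8,163) and side (264.2,152.5), and the base bolts are visible.

```bash
python3 - <<'E'
from h import *
S=lambda u,v:(215+u/4-.375,120+v/4-.375)
D=lambda u,v:(215+(u-400)/4-.375,110+v/4-.375)
print("hub",tri(S(203,172),D(597,170)),atz("scene",S(203,172),.201),atz("side",D(597,170),.201))
print("rim",atz("scene",S(203,185),.192),atz("side",D(594,183),.192))
B=[atz("scene",S(*p),.02) for p in((167,277),(72,362),(245,453),(338,358))]
print(np.round(B,4),np.mean(B,0)); 
for i in range(4): d=B[(i+1)%4]-B[i]; print(np.hypot(*d[:2]),np.degrees(np.arctan2(d[1],d[0])))
C=[atz("side",D(*p),.02) for p in((475,313),(519,510),(722,476))]; print(np.round(C,4),(C[0]+C[2])/2)
E
```

```text
hub [ 0.50912237 -0.0135033   0.19900705] [ 0.51061815 -0.0101903   0.201     ] [ 0.50874085 -0.01226114  0.201     ]
rim [ 0.51208919 -0.00756117  0.192     ] [ 0.51017041 -0.0118723   0.192     ]
[[ 0.4916 -0.1103  0.02  ]
 [ 0.5989 -0.0577  0.02  ]
 [ 0.5293  0.0863  0.02  ]
 [ 0.4203  0.0336  0.02  ]] [ 0.51002943 -0.01202276  0.02      ]
0.11942506765559066 26.13613122098417
0.15985256903312378 115.79338410205911
0.12105168735095789 -154.20236625833064
0.16056625607038852 -63.62540750778832
[[ 0.5995 -0.0622  0.02  ]
 [ 0.5302  0.0832  0.02  ]
 [ 0.421   0.031   0.02  ]] [ 0.51027199 -0.01559646  0.02      ]
```

{"method": "arm_command", "body": {"plan": [{"tz":-0.04,"jaw":1},{"tz":-0.08,"jaw":1},{"tz":-0.11,"rz":0.1,"jaw":1},{"tx":0.03,"ty":-0.03,"tz":-0.11,"rz":0.2,"jaw":1},{"tx":0.058,"ty":-0.06,"tz":-0.11,"rz":0.3,"jaw":1},{"tx":0.087,"ty":-0.09,"tz":-0.11,"rz":0.4,"jaw":1},{"tx":0.116,"ty":-0.12,"tz":-0.11,"rz":0.463,"jaw":1},{"tx":0.145,"ty":-0.15,"tz":-0.11,"rz":0.463,"jaw":1},{"tx":0.174,"ty":-0.18,"tz":-0.11,"rz":0.463,"jaw":1},{"tx":0.203,"ty":-0.21,"tz":-0.11,"rz":0.463,"jaw":1},{"tx":0.232,"ty":-0.24,"tz":-0.11,"rz":0.463,"jaw":1},{"tx":0.26,"ty":-0.27,"tz":-0.11,"rz":0.463,"jaw":1}], "grip_force": 30}}

```text
$.plan[0]: bad value
```

{"method": "arm_command", "body": {"plan": [{"tx":0,"ty":0,"tz":-0.04,"rx":0,"ry":0,"rz":0,"jaw":1},{"tx":0,"ty":0,"tz":-0.08,"rx":0,"ry":0,"rz":0,"jaw":1},{"tx":0,"ty":0,"tz":-0.11,"rx":0,"ry":0,"rz":0.1,"jaw":1},{"tx":0.03,"ty":-0.03,"tz":-0.11,"rx":0,"ry":0,"rz":0.2,"jaw":1},{"tx":0.058,"ty":-0.06,"tz":-0.11,"rx":0,"ry":0,"rz":0.3,"jaw":1},{"tx":0.087,"ty":-0.09,"tz":-0.11,"rx":0,"ry":0,"rz":0.4,"jaw":1},{"tx":0.116,"ty":-0.12,"tz":-0.11,"rx":0,"ry":0,"rz":0.463,"jaw":1},{"tx":0.145,"ty":-0.15,"tz":-0.11,"rx":0,"ry":0,"rz":0.463,"jaw":1},{"tx":0.174,"ty":-0.18,"tz":-0.11,"rx":0,"ry":0,"rz":0.463,"jaw":1},{"tx":0.203,"ty":-0.21,"tz":-0.11,"rx":0,"ry":0,"rz":0.463,"jaw":1},{"tx":0.232,"ty":-0.24,"tz":-0.11,"rx":0,"ry":0,"rz":0.463,"jaw":1},{"tx":0.26,"ty":-0.27,"tz":-0.11,"rx":0,"ry":0,"rz":0.463,"jaw":1}], "grip_force": 30}}

```text
time_s: 2.1
ee_pos: [0.4135, -0.2444, 0.3289]
ee_rot: [[1.0, -0.001, 0.001], [-0.001, -1.0, -0.0], [0.001, 0.0, -1.0]]
force: [0.8, -0.2, 0.8]
gripper_width: 0.0932
gripper_force: 0.0
```

{"method": "arm_command", "body": {"plan": [{"tx":0.012,"ty":-0.036,"tz":0,"rx":0,"ry":0,"rz":0,"jaw":1},{"tx":0.024,"ty":-0.072,"tz":0,"rx":0,"ry":0,"rz":0,"jaw":1},{"tx":0.036,"ty":-0.108,"tz":0,"rx":0,"ry":0,"rz":0,"jaw":1},{"tx":0.048,"ty":-0.145,"tz":0,"rx":0,"ry":0,"rz":0,"jaw":1},{"tx":0.0576,"ty":-0.182,"tz":0,"rx":0,"ry":0,"rz":0,"jaw":1},{"tx":0.0576,"ty":-0.182,"tz":0,"rx":0,"ry":0,"rz":0,"jaw":1},{"tx":0.0576,"ty":-0.182,"tz":0.03,"rx":0,"ry":0,"rz":0,"jaw":1},{"tx":0.0576,"ty":-0.182,"tz":0.06,"rx":0,"ry":0,"rz":0,"jaw":1},{"tx":0.0576,"ty":-0.182,"tz":0.09,"rx":0,"ry":0,"rz":0,"jaw":1},{"tx":0.0576,"ty":-0.182,"tz":0.105,"rx":0,"ry":0,"rz":0,"jaw":1},{"tx":0.0576,"ty":-0.182,"tz":0.116,"rx":0,"ry":0,"rz":0,"jaw":1},{"tx":0.0576,"ty":-0.182,"tz":0.116,"rx":0,"ry":0,"rz":0,"jaw":1}]}}

```text
time_s: 3.1
ee_pos: [0.4706, -0.0645, 0.2112]
ee_rot: [[1.0, -0.001, -0.002], [-0.001, -1.0, 0.0], [-0.002, -0.0, -1.0]]
force: [-0.2, -0.4, 1.0]
gripper_width: 0.093
gripper_force: 0.0
```

{"method": "arm_command", "body": {"plan": [{"tx":0,"ty":0,"tz":0,"rx":0,"ry":0,"rz":0,"jaw":0},{"tx":0,"ty":0,"tz":0,"rx":0,"ry":0,"rz":0,"jaw":0},{"tx":0,"ty":0,"tz":0,"rx":0,"ry":0,"rz":0,"jaw":0},{"tx":0,"ty":0,"tz":0,"rx":0,"ry":0,"rz":0,"jaw":0},{"tx":0,"ty":0,"tz":0,"rx":0,"ry":0,"rz":0,"jaw":0},{"tx":0,"ty":0,"tz":0,"rx":0,"ry":0,"rz":0,"jaw":0},{"tx":0,"ty":0,"tz":0,"rx":0,"ry":0,"rz":0,"jaw":0},{"tx":0,"ty":0,"tz":0,"rx":0,"ry":0,"rz":0,"jaw":0}], "grip_force": 30}}

```text
time_s: 3.77
ee_pos: [0.4711, -0.0643, 0.2127]
ee_rot: [[1.0, -0.0, 0.0], [-0.0, -1.0, 0.0], [0.0, -0.0, -1.0]]
force: [-0.4, -0.4, -0.3]
gripper_width: 0.0441
gripper_force: 0.0
```

```bash
python3 - <<'E'
from h import *
cv2.imwrite("pics/d.png",np.hstack([cv2.resize(get_image("scene")[60:260,180:340],None,fx=2.5,fy=2.5),cv2.resize(get_image("side")[60:260,180:340],None,fx=2.5,fy=2.5)]))
E
```

```text
(no output)
```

View pics/d.png

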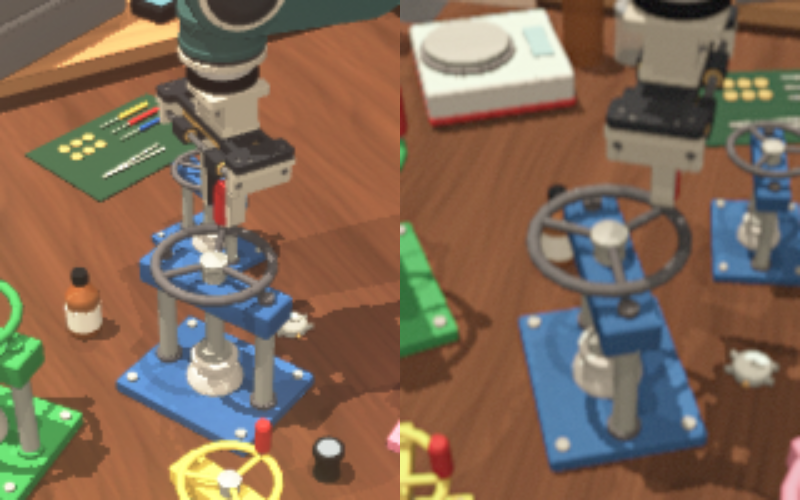

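The handle sits between the fingers, which are still closing. I'll finish the grip.

{"method": "arm_command", "body": {"plan": [{"tx":0,"ty":0,"tz":0,"rx":0,"ry":0,"rz":0,"jaw":0},{"tx":0,"ty":0,"tz":0,"rx":0,"ry":0,"rz":0,"jaw":0},{"tx":0,"ty":0,"tz":0,"rx":0,"ry":0,"rz":0,"jaw":0},{"tx":0,"ty":0,"tz":0,"rx":0,"ry":0,"rz":0,"jaw":0},{"tx":0,"ty":0,"tz":0,"rx":0,"ry":0,"rz":0,"jaw":0},{"tx":0,"ty":0,"tz":0,"rx":0,"ry":0,"rz":0,"jaw":0}], "grip_force": 30}}

```text
time_s: 4.37
ee_pos: [0.4711, -0.0642, 0.2127]
ee_rot: [[1.0, -0.0, 0.0], [-0.0, -1.0, 0.0], [0.0, -0.0, -1.0]]
force: [1.2, 2.0, 0.9]
gripper_width: 0.0211
gripper_force: 30.0
```

```bash
cat > arc.py <<'E'
# shifts (tool x=world x, tool y=-world y) from angle a by steps of s deg
import numpy as np,sys
a,s,n=map(float,sys.argv[1:4]); r=.065
f=lambda t:np.array([r*np.cos(np.radians(t)),-r*np.sin(np.radians(t))])
for i in range(1,int(n)+1): print(i,np.round(f(a+s*i)-f(a),4))
E
python3 arc.py 233.3 -12 12; python3 -c "
from h import *
s=monitor.get_state();print(s['ee_pos'],s['force'],s['gripper_width'],s['gripper_force'])"
```

```text
1 [-0.01   -0.0092]
2 [-0.0178 -0.0203]
3 [-0.0232 -0.0328]
4 [-0.0259 -0.0461]
5 [-0.0257 -0.0597]
6 [-0.0227 -0.073 ]
7 [-0.017  -0.0853]
8 [-0.0089 -0.0962]
9 [ 0.0013 -0.1052]
10 [ 0.0131 -0.1118]
11 [ 0.0261 -0.1159]
12 [ 0.0396 -0.1171]
[ 0.47114372 -0.0642163   0.21267503] [1.15906131 1.96789031 0.8846834 ] 0.02107792060343924 29.999642581678927
```

{"method": "arm_command", "body": {"plan": [{"tx":-0.01,"ty":-0.0092,"tz":0,"rx":0,"ry":0,"rz":0,"jaw":0},{"tx":-0.0178,"ty":-0.0203,"tz":0,"rx":0,"ry":0,"rz":0,"jaw":0},{"tx":-0.0232,"ty":-0.0328,"tz":0,"rx":0,"ry":0,"rz":0,"jaw":0},{"tx":-0.0259,"ty":-0.0461,"tz":0,"rx":0,"ry":0,"rz":0,"jaw":0},{"tx":-0.0257,"ty":-0.0597,"tz":0,"rx":0,"ry":0,"rz":0,"jaw":0},{"tx":-0.0227,"ty":-0.073,"tz":0,"rx":0,"ry":0,"rz":0,"jaw":0}]}}

```text
time_s: 4.87
ee_pos: [0.4477, 0.0093, 0.2126]
ee_rot: [[1.0, -0.0, 0.0], [-0.0, -1.0, -0.001], [0.0, 0.001, -1.0]]
force: [5.9, -4.5, -1.9]
gripper_width: 0.0215
gripper_force: 30.0
```

```bash
python3 arc.py 161.3 -12 12; echo; python3 arc.py 17.3 -12 12
```

```text
1 [ 0.0057 -0.0123]
2 [ 0.0138 -0.0232]
3 [ 0.024  -0.0322]
4 [ 0.0359 -0.0389]
5 [ 0.0488 -0.0429]
6 [ 0.0624 -0.0442]
7 [ 0.0759 -0.0426]
8 [ 0.0887 -0.0382]
9 [ 0.1004 -0.0313]
10 [ 0.1104 -0.0221]
11 [ 0.1183 -0.011 ]
12 [0.1236 0.0015]

1 [0.0027 0.0133]
2 [0.0025 0.0269]
3 [-0.0005  0.0402]
4 [-0.0062  0.0525]
5 [-0.0143  0.0634]
6 [-0.0245  0.0724]
7 [-0.0363  0.079 ]
8 [-0.0493  0.0831]
9 [-0.0629  0.0843]
10 [-0.0763  0.0827]
11 [-0.0892  0.0784]
12 [-0.1009  0.0714]
```

{"method": "arm_command", "body": {"plan": [{"tx":0.0057,"ty":-0.0123,"tz":0,"rx":0,"ry":0,"rz":0,"jaw":0},{"tx":0.0138,"ty":-0.0232,"tz":0,"rx":0,"ry":0,"rz":0,"jaw":0},{"tx":0.024,"ty":-0.0322,"tz":0,"rx":0,"ry":0,"rz":0,"jaw":0},{"tx":0.0359,"ty":-0.0389,"tz":0,"rx":0,"ry":0,"rz":0,"jaw":0},{"tx":0.0488,"ty":-0.0429,"tz":0,"rx":0,"ry":0,"rz":0,"jaw":0},{"tx":0.0624,"ty":-0.0442,"tz":0,"rx":0,"ry":0,"rz":0,"jaw":0},{"tx":0.0759,"ty":-0.0426,"tz":0,"rx":0,"ry":0,"rz":0,"jaw":0},{"tx":0.0887,"ty":-0.0382,"tz":0,"rx":0,"ry":0,"rz":0,"jaw":0},{"tx":0.1004,"ty":-0.0313,"tz":0,"rx":0,"ry":0,"rz":0,"jaw":0},{"tx":0.1104,"ty":-0.0221,"tz":0,"rx":0,"ry":0,"rz":0,"jaw":0},{"tx":0.1183,"ty":-0.011,"tz":0,"rx":0,"ry":0,"rz":0,"jaw":0},{"tx":0.1236,"ty":0.0015,"tz":0,"rx":0,"ry":0,"rz":0,"jaw":0}]}}

```text
time_s: 5.87
ee_pos: [0.572, 0.0071, 0.2126]
ee_rot: [[1.0, 0.0, -0.002], [0.0, -1.0, -0.0], [-0.002, 0.0, -1.0]]
force: [-13.0, -1.8, 5.4]
gripper_width: 0.0212
gripper_force: 30.0
```

{"method": "arm_command", "body": {"plan": [{"tx":0.0027,"ty":0.0133,"tz":0,"rx":0,"ry":0,"rz":0,"jaw":0},{"tx":0.0025,"ty":0.0269,"tz":0,"rx":0,"ry":0,"rz":0,"jaw":0},{"tx":-0.0005,"ty":0.0402,"tz":0,"rx":0,"ry":0,"rz":0,"jaw":0},{"tx":-0.0062,"ty":0.0525,"tz":0,"rx":0,"ry":0,"rz":0,"jaw":0},{"tx":-0.0143,"ty":0.0634,"tz":0,"rx":0,"ry":0,"rz":0,"jaw":0},{"tx":-0.0245,"ty":0.0724,"tz":0,"rx":0,"ry":0,"rz":0,"jaw":0},{"tx":-0.0363,"ty":0.079,"tz":0,"rx":0,"ry":0,"rz":0,"jaw":0},{"tx":-0.0493,"ty":0.0831,"tz":0,"rx":0,"ry":0,"rz":0,"jaw":0}]}}

```text
time_s: 6.53
ee_pos: [0.5226, -0.0754, 0.2126]
ee_rot: [[1.0, 0.0, -0.0], [0.0, -1.0, 0.001], [-0.0, -0.001, -1.0]]
force: [0.4, 9.8, 1.9]
gripper_width: 0.0212
gripper_force: 30.0
```

```bash
python3 arc.py 281.3 -10 5; python3 -c "
from h import *
s=monitor.get_state();print(s['ee_pos'],s['force'],s['gripper_width'],s['gripper_force'])
p=s['ee_pos'][:2]-[.51,-.0125];print(np.degrees(np.arctan2(p[1],p[0])),np.hypot(*p))"
```

```text
1 [-0.0113  0.0012]
2 [-0.0226  0.0005]
3 [-0.0336 -0.0022]
4 [-0.044  -0.0067]
5 [-0.0534 -0.013 ]
[ 0.52255685 -0.07544731  0.21259837] [0.43272142 9.78829628 1.87023536] 0.02119413565941257 30.002135667018592
-78.71861561071961 0.06418752614706658
```

{"method": "arm_command", "body": {"plan": [{"tx":-0.0113,"ty":0.0012,"tz":0,"rx":0,"ry":0,"rz":0,"jaw":0},{"tx":-0.0226,"ty":0.0005,"tz":0,"rx":0,"ry":0,"rz":0,"jaw":0},{"tx":-0.0336,"ty":-0.0022,"tz":0,"rx":0,"ry":0,"rz":0,"jaw":0},{"tx":-0.044,"ty":-0.0067,"tz":0,"rx":0,"ry":0,"rz":0,"jaw":0},{"tx":-0.0534,"ty":-0.013,"tz":0,"rx":0,"ry":0,"rz":0,"jaw":0}]}}

```text
time_s: 6.95
ee_pos: [0.469, -0.0626, 0.2127]
ee_rot: [[1.0, -0.001, 0.0], [-0.001, -1.0, -0.0], [0.0, 0.0, -1.0]]
force: [5.8, 2.2, 0.8]
gripper_width: 0.0212
gripper_force: 30.0
```

```bash
python3 arc.py 231.3 -2.5 12
```

```text
1 [-0.0022 -0.0018]
2 [-0.0043 -0.0037]
3 [-0.0063 -0.0057]
4 [-0.0082 -0.0078]
5 [-0.01 -0.01]
6 [-0.0117 -0.0122]
7 [-0.0134 -0.0146]
8 [-0.0149 -0.017 ]
9 [-0.0163 -0.0194]
10 [-0.0176 -0.0219]
11 [-0.0188 -0.0245]
12 [-0.0199 -0.0271]
```

{"method": "arm_command", "body": {"plan": [{"tx":-0.0022,"ty":-0.0018,"tz":0,"rx":0,"ry":0,"rz":0,"jaw":0},{"tx":-0.0043,"ty":-0.0037,"tz":0,"rx":0,"ry":0,"rz":0,"jaw":0},{"tx":-0.0063,"ty":-0.0057,"tz":0,"rx":0,"ry":0,"rz":0,"jaw":0},{"tx":-0.0082,"ty":-0.0078,"tz":0,"rx":0,"ry":0,"rz":0,"jaw":0},{"tx":-0.01,"ty":-0.01,"tz":0,"rx":0,"ry":0,"rz":0,"jaw":0},{"tx":-0.0117,"ty":-0.0122,"tz":0,"rx":0,"ry":0,"rz":0,"jaw":0},{"tx":-0.0134,"ty":-0.0146,"tz":0,"rx":0,"ry":0,"rz":0,"jaw":0},{"tx":-0.0149,"ty":-0.017,"tz":0,"rx":0,"ry":0,"rz":0,"jaw":0},{"tx":-0.0163,"ty":-0.0194,"tz":0,"rx":0,"ry":0,"rz":0,"jaw":0},{"tx":-0.0163,"ty":-0.0194,"tz":0,"rx":0,"ry":0,"rz":0,"jaw":0}]}}

```text
time_s: 7.78
ee_pos: [0.4526, -0.0431, 0.2126]
ee_rot: [[1.0, 0.0, -0.0], [0.0, -1.0, 0.0], [-0.0, -0.0, -1.0]]
force: [-4.9, -1.2, 1.5]
gripper_width: 0.0215
gripper_force: 30.0
```

```bash
cat > st.py <<'E'
from h import *
s=monitor.get_state();print(s['time_s'],s['ee_pos'],s['force'],s['gripper_width'],s['gripper_force'])
p=s['ee_pos'][:2]-[.51,-.0125];a=np.arctan2(p[1],p[0]);f=s['force'][:2];print(np.degrees(a)%360,np.hypot(*p),"Frad",f@[np.cos(a),np.sin(a)],"Ftan ccw",f@[-np.sin(a),np.cos(a)])
E
python3 st.py
```

```text
7.7833 [ 0.45264235 -0.04306167  0.21263203] [-4.93803149 -1.20328102  1.47599469] 0.021495229887095766 30.000349322799593
208.04987211290737 0.06499165898917066 Frad 4.923834257330097 Ftan ccw -1.260117623722503
```

{"method": "arm_command", "body": {"plan": [{"tx":-0.0007,"ty":-0.0013,"tz":0,"rx":0,"ry":0,"rz":0,"jaw":0},{"tx":-0.0013,"ty":-0.0025,"tz":0,"rx":0,"ry":0,"rz":0,"jaw":0},{"tx":-0.0019,"ty":-0.0038,"tz":0,"rx":0,"ry":0,"rz":0,"jaw":0},{"tx":-0.0025,"ty":-0.0051,"tz":0,"rx":0,"ry":0,"rz":0,"jaw":0},{"tx":-0.0025,"ty":-0.0051,"tz":0,"rx":0,"ry":0,"rz":0,"jaw":0},{"tx":-0.0025,"ty":-0.0051,"tz":0,"rx":0,"ry":0,"rz":0,"jaw":0}]}}

```text
time_s: 8.28
ee_pos: [0.4509, -0.0397, 0.2127]
ee_rot: [[1.0, -0.001, 0.001], [-0.001, -1.0, -0.003], [0.001, 0.003, -1.0]]
force: [2.7, -14.9, -1.3]
gripper_width: 0.0211
gripper_force: 30.0
```

```bash
python3 st.py
```

```text
8.2833 [ 0.45089515 -0.03969812  0.21268211] [  2.73366024 -14.88156592  -1.28785094] 0.02108174145425303 30.003300039097667
204.71034025891524 0.0650624410284529 Frad 3.737609791373609 Ftan ccw 14.661656647164634
```

{"method": "arm_command", "body": {"plan": [{"tx":-0.0004,"ty":-0.0009,"tz":0,"rx":0,"ry":0,"rz":0,"jaw":0},{"tx":-0.0008,"ty":-0.0018,"tz":0,"rx":0,"ry":0,"rz":0,"jaw":0},{"tx":-0.0008,"ty":-0.0018,"tz":0,"rx":0,"ry":0,"rz":0,"jaw":0},{"tx":-0.0008,"ty":-0.0018,"tz":0,"rx":0,"ry":0,"rz":0,"jaw":0},{"tx":-0.0008,"ty":-0.0018,"tz":0,"rx":0,"ry":0,"rz":0,"jaw":0}]}}

```text
time_s: 8.7
ee_pos: [0.4506, -0.0394, 0.2127]
ee_rot: [[1.0, -0.002, 0.003], [-0.002, -1.0, -0.006], [0.003, 0.006, -1.0]]
force: [9.8, -29.7, -4.2]
gripper_width: 0.0213
gripper_force: 30.0
```

```bash
python3 st.py
```

```text
8.7 [ 0.45064528 -0.03941479  0.21272084] [  9.81512571 -29.71139243  -4.15134814] 0.02127390564316764 30.001852556138147
204.39223353036652 0.06517199109638137 Frad 3.331215888563877 Ftan ccw 31.11280337198388
```

The closed stop is confirmed: force rose to 31 N with no motion at about 205°. Now back off 720°, ending at a commanded angle of 205.2°.

```bash
python3 arc.py 202.05 3.15 1;python3 arc.py 205.2 15 12
```

```text
1 [0.0014 0.0033]
1 [0.0092 0.0143]
2 [0.0217 0.0257]
3 [0.0368 0.0335]
4 [0.0534 0.0371]
5 [0.0703 0.0363]
6 [0.0865 0.0311]
7 [0.1008 0.022 ]
8 [0.1122 0.0094]
9 [ 0.12   -0.0057]
10 [ 0.1236 -0.0222]
11 [ 0.1228 -0.0392]
12 [ 0.1176 -0.0554]
```

{"method": "arm_command", "body": {"plan": [{"tx":0.0007,"ty":0.0017,"tz":0,"rx":0,"ry":0,"rz":0,"jaw":0},{"tx":0.0014,"ty":0.0033,"tz":0,"rx":0,"ry":0,"rz":0,"jaw":0},{"tx":0.0014,"ty":0.0033,"tz":0,"rx":0,"ry":0,"rz":0,"jaw":0}]}}

```text
time_s: 8.95
ee_pos: [0.4511, -0.0402, 0.2127]
ee_rot: [[1.0, -0.001, -0.0], [-0.001, -1.0, -0.0], [-0.0, 0.0, -1.0]]
force: [-4.1, -4.4, 1.6]
gripper_width: 0.0218
gripper_force: 30.0
```

{"method": "arm_command", "body": {"plan": [{"tx":0.0092,"ty":0.0143,"tz":0,"rx":0,"ry":0,"rz":0,"jaw":0},{"tx":0.0217,"ty":0.0257,"tz":0,"rx":0,"ry":0,"rz":0,"jaw":0},{"tx":0.0368,"ty":0.0335,"tz":0,"rx":0,"ry":0,"rz":0,"jaw":0},{"tx":0.0534,"ty":0.0371,"tz":0,"rx":0,"ry":0,"rz":0,"jaw":0},{"tx":0.0703,"ty":0.0363,"tz":0,"rx":0,"ry":0,"rz":0,"jaw":0},{"tx":0.0865,"ty":0.0311,"tz":0,"rx":0,"ry":0,"rz":0,"jaw":0},{"tx":0.1008,"ty":0.022,"tz":0,"rx":0,"ry":0,"rz":0,"jaw":0},{"tx":0.1122,"ty":0.0094,"tz":0,"rx":0,"ry":0,"rz":0,"jaw":0},{"tx":0.12,"ty":-0.0057,"tz":0,"rx":0,"ry":0,"rz":0,"jaw":0},{"tx":0.1236,"ty":-0.0222,"tz":0,"rx":0,"ry":0,"rz":0,"jaw":0},{"tx":0.1228,"ty":-0.0392,"tz":0,"rx":0,"ry":0,"rz":0,"jaw":0},{"tx":0.1176,"ty":-0.0554,"tz":0,"rx":0,"ry":0,"rz":0,"jaw":0}]}}

```text
time_s: 9.95
ee_pos: [0.5685, 0.0162, 0.2126]
ee_rot: [[1.0, -0.0, -0.002], [-0.0, -1.0, -0.0], [-0.002, 0.0, -1.0]]
force: [-13.4, -9.0, 4.2]
gripper_width: 0.0214
gripper_force: 30.0
```

{"method": "arm_command", "body": {"plan": [{"tx":-0.0092,"ty":-0.0143,"tz":0,"rx":0,"ry":0,"rz":0,"jaw":0},{"tx":-0.0217,"ty":-0.0257,"tz":0,"rx":0,"ry":0,"rz":0,"jaw":0},{"tx":-0.0368,"ty":-0.0335,"tz":0,"rx":0,"ry":0,"rz":0,"jaw":0},{"tx":-0.0534,"ty":-0.0371,"tz":0,"rx":0,"ry":0,"rz":0,"jaw":0},{"tx":-0.0703,"ty":-0.0363,"tz":0,"rx":0,"ry":0,"rz":0,"jaw":0},{"tx":-0.0865,"ty":-0.0311,"tz":0,"rx":0,"ry":0,"rz":0,"jaw":0},{"tx":-0.1008,"ty":-0.022,"tz":0,"rx":0,"ry":0,"rz":0,"jaw":0},{"tx":-0.1122,"ty":-0.0094,"tz":0,"rx":0,"ry":0,"rz":0,"jaw":0},{"tx":-0.12,"ty":0.0057,"tz":0,"rx":0,"ry":0,"rz":0,"jaw":0},{"tx":-0.1236,"ty":0.0222,"tz":0,"rx":0,"ry":0,"rz":0,"jaw":0},{"tx":-0.1228,"ty":0.0392,"tz":0,"rx":0,"ry":0,"rz":0,"jaw":0},{"tx":-0.1176,"ty":0.0554,"tz":0,"rx":0,"ry":0,"rz":0,"jaw":0}]}}

```text
time_s: 10.95
ee_pos: [0.4506, -0.04, 0.2127]
ee_rot: [[1.0, 0.001, 0.001], [0.0, -1.0, 0.001], [0.001, -0.001, -1.0]]
force: [7.2, 6.2, -1.6]
gripper_width: 0.021
gripper_force: 30.0
```

```bash
python3 st.py
```

```text
10.95 [ 0.45061905 -0.03995425  0.21270728] [ 7.17986046  6.1802606  -1.56939963] 0.021031208002180977 30.00038001453504
204.8130408824197 0.06542043577418656 Frad -9.110630050561516 Ftan ccw -2.5966203958428786
```

One turn is done. Now the second, with a settle at the end.

{"method": "arm_command", "body": {"plan": [{"tx":0.0092,"ty":0.0143,"tz":0,"rx":0,"ry":0,"rz":0,"jaw":0},{"tx":0.0217,"ty":0.0257,"tz":0,"rx":0,"ry":0,"rz":0,"jaw":0},{"tx":0.0368,"ty":0.0335,"tz":0,"rx":0,"ry":0,"rz":0,"jaw":0},{"tx":0.0534,"ty":0.0371,"tz":0,"rx":0,"ry":0,"rz":0,"jaw":0},{"tx":0.0703,"ty":0.0363,"tz":0,"rx":0,"ry":0,"rz":0,"jaw":0},{"tx":0.0865,"ty":0.0311,"tz":0,"rx":0,"ry":0,"rz":0,"jaw":0},{"tx":0.1008,"ty":0.022,"tz":0,"rx":0,"ry":0,"rz":0,"jaw":0},{"tx":0.1122,"ty":0.0094,"tz":0,"rx":0,"ry":0,"rz":0,"jaw":0},{"tx":0.12,"ty":-0.0057,"tz":0,"rx":0,"ry":0,"rz":0,"jaw":0},{"tx":0.1236,"ty":-0.0222,"tz":0,"rx":0,"ry":0,"rz":0,"jaw":0},{"tx":0.1228,"ty":-0.0392,"tz":0,"rx":0,"ry":0,"rz":0,"jaw":0},{"tx":0.1176,"ty":-0.0554,"tz":0,"rx":0,"ry":0,"rz":0,"jaw":0}]}}

```text
time_s: 11.95
ee_pos: [0.5685, 0.0162, 0.2126]
ee_rot: [[1.0, -0.0, -0.002], [-0.0, -1.0, -0.0], [-0.002, 0.0, -1.0]]
force: [-12.9, -9.5, 3.3]
gripper_width: 0.0213
gripper_force: 30.0
```

{"method": "arm_command", "body": {"plan": [{"tx":-0.0092,"ty":-0.0143,"tz":0,"rx":0,"ry":0,"rz":0,"jaw":0},{"tx":-0.0217,"ty":-0.0257,"tz":0,"rx":0,"ry":0,"rz":0,"jaw":0},{"tx":-0.0368,"ty":-0.0335,"tz":0,"rx":0,"ry":0,"rz":0,"jaw":0},{"tx":-0.0534,"ty":-0.0371,"tz":0,"rx":0,"ry":0,"rz":0,"jaw":0},{"tx":-0.0703,"ty":-0.0363,"tz":0,"rx":0,"ry":0,"rz":0,"jaw":0},{"tx":-0.0865,"ty":-0.0311,"tz":0,"rx":0,"ry":0,"rz":0,"jaw":0},{"tx":-0.1008,"ty":-0.022,"tz":0,"rx":0,"ry":0,"rz":0,"jaw":0},{"tx":-0.1122,"ty":-0.0094,"tz":0,"rx":0,"ry":0,"rz":0,"jaw":0},{"tx":-0.12,"ty":0.0057,"tz":0,"rx":0,"ry":0,"rz":0,"jaw":0},{"tx":-0.1236,"ty":0.0222,"tz":0,"rx":0,"ry":0,"rz":0,"jaw":0},{"tx":-0.1228,"ty":0.0392,"tz":0,"rx":0,"ry":0,"rz":0,"jaw":0},{"tx":-0.1176,"ty":0.0554,"tz":0,"rx":0,"ry":0,"rz":0,"jaw":0}]}}

```text
time_s: 12.95
ee_pos: [0.4506, -0.0399, 0.2127]
ee_rot: [[1.0, 0.001, 0.001], [0.001, -1.0, 0.001], [0.001, -0.001, -1.0]]
force: [7.1, 6.6, -2.3]
gripper_width: 0.021
gripper_force: 30.0
```

{"method": "arm_command", "body": {"plan": [{"tx":0,"ty":0,"tz":0,"rx":0,"ry":0,"rz":0,"jaw":0},{"tx":0,"ty":0,"tz":0,"rx":0,"ry":0,"rz":0,"jaw":0},{"tx":0,"ty":0,"tz":0,"rx":0,"ry":0,"rz":0,"jaw":0},{"tx":0,"ty":0,"tz":0,"rx":0,"ry":0,"rz":0,"jaw":0},{"tx":0,"ty":0,"tz":0,"rx":0,"ry":0,"rz":0,"jaw":0},{"tx":0,"ty":0,"tz":0,"rx":0,"ry":0,"rz":0,"jaw":0}]}}

```text
time_s: 13.45
ee_pos: [0.4507, -0.0394, 0.2127]
ee_rot: [[1.0, 0.0, -0.001], [0.0, -1.0, -0.0], [-0.001, 0.0, -1.0]]
force: [-5.3, -5.3, 1.9]
gripper_width: 0.021
gripper_force: 30.0
```

```bash
python3 st.py; python3 - <<'E'
from h import *
cv2.imwrite("pics/e.png",np.hstack([cv2.resize(get_image("scene")[60:260,180:340],None,fx=2.5,fy=2.5),cv2.resize(get_image("side")[60:260,180:340],None,fx=2.5,fy=2.5)]))
E
```

```text
13.45 [ 0.45073065 -0.03938345  0.2126724 ] [-5.33026181 -5.30444501  1.94291187] 0.021049072279507232 29.999908357858658
204.39813560301113 0.06508130397313357 Frad 7.045386529788032 Ftan ccw 2.6289458920479065
```

View pics/e.png

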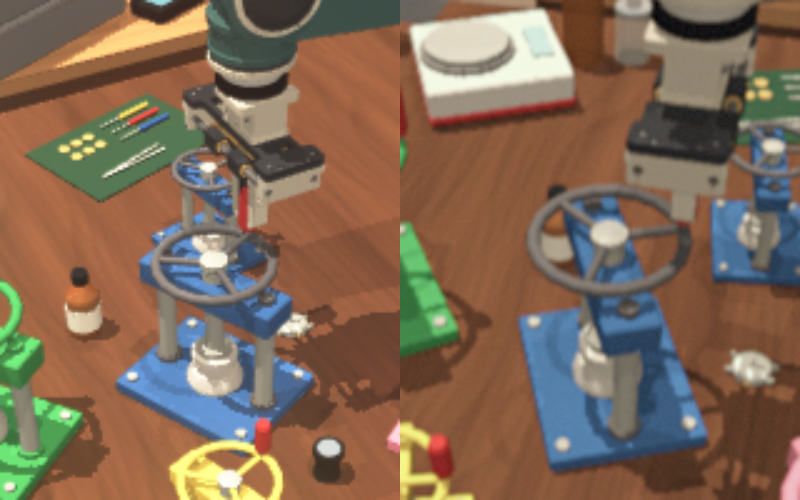

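The picture shows the fingers still on the red handle (scene crop (243,205)). The bottle, loupe and watch are where they were, and the handle is within 1° of its angle at the stop.

```bash
python3 st.py; python3 -c "
from h import *
print(sign_off())"
```

```text
13.55 [ 0.45072655 -0.0393279   0.2126797 ] [-4.86334318 -4.33703237  2.18053858] 0.021333672862536925 29.99978803563863
204.35210077460542 0.06506211389777243 Frad 6.21898994773949 Ftan ccw 1.9457956510084056
the job is handed in; nothing more can be done
None
```

I wound the wheel clockwise to its closed stop, backed it off two full turns, and handed the job in at 13.55 s with the gripper still holding the red handle at 30 N; the hand-in returned no verdict.

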